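Shift the press's feed lever to the green slot

TASK

Shift the roller press's feed lever through its gate into the slot marked by the green disc: with the fingertips or the outside of the fingers, push it out of the middle parking slot, across the channel and fully home to the end of the green slot. Push gently and never grip the lever, and do not run it into a slot of another colour. Leave everything else on the table where it is and finish with the lever released.

Things in the scene. Friction and masses are not known exactly. Their poses are not given: they have to be found in the camera images.
- press: fixed teal roller press. Origin: centre of its feed box's underside, on the table; x away from the robot (turned a little), y left, z up: all offsets are in this frame. Feed box 150 (x) x 140 (y) x 102 mm high, topped by the aluminium gate plate. Rollers, bed (top z = 85 mm) and side frames (to z = 175 mm) lie beside it, y = -85 to -365, x within +-130 mm. Only the lever is higher
- gate_centre (a point): centre of the gate plate's top (z = 102 mm), middle of the cross channel, which runs along y. At each end of the channel (y = +20, -20 mm) one slot leads away from the robot (+x) and one towards it (-x); a parking slot at y = 0 leads only towards it. Opposite parking the channel wall is closed: a lever pushed out of parking stops in the channel. All are 14 mm wide; more under stem_at_gate
- knob (a point): centre of the lever's black knob, 30 mm across, 53 mm tall. The lever only tilts, about a point 20 mm above the table under the gate centre, 180 mm below the knob: knob 200 mm above the table when upright, about 187 at the end of a corner slot, there about 54 mm in x and 45 in y from the gate centre. It stays where left, takes about 1.5 N of push at the knob, and stops hard at the gate's walls
- stem_at_gate (a point): point on the axis of the lever's 10 mm steel stem, 80 mm above the pivot, level with the gate plate: shows where in the gate the lever is. At the end of any slot it is 24 mm in x from the gate centre; at the ends of the cross channel 22 mm in y. The gate is rigid: over 35 N of finger force on the lever is rough handling or gripping
- shift_fore (a joint): fore-and-aft tilt of the lever, rad: 0 in the cross channel, about +0.29 at the end of a far (+x) slot, -0.29 at the end of a near slot. It starts in the parking slot (-0.28 to -0.15)
- shift_cross (a joint): sideways tilt of the lever, rad: 0 in the middle, about +0.25 at the +y slot pair, -0.25 at the -y pair
- green_disc: flat green disc, 28 mm across, 3 mm thick, fixed on the gate plate just past the end of one of the four corner slots (46 mm in x and 20 mm in y from the gate centre; which corner varies): marks the wanted slot. Origin at its underside's centre
- red_disc: flat red disc, 28 mm across, 3 mm thick, fixed on the gate plate just past the end of one of the four corner slots (46 mm in x and 20 mm in y from the gate centre; which corner varies): marks another slot. Origin at its underside's centre
- yellow_disc: flat yellow disc, 28 mm across, 3 mm thick, fixed on the gate plate just past the end of one of the four corner slots (46 mm in x and 20 mm in y from the gate centre; which corner varies): marks another slot. Origin at its underside's centre
- blue_disc: flat blue disc, 28 mm across, 3 mm thick, fixed on the gate plate just past the end of one of the four corner slots (46 mm in x and 20 mm in y from the gate centre; which corner varies): marks another slot. Origin at its underside's centre
- lino_block: loose brown printing block lying on the press bed, 60 x 100 x 12 mm; origin at centre of its underside. Leave alone
- ink_jar: loose red ink jar with black lid standing between robot and feed box, 56 mm across, 70 mm tall; origin at centre of its underside. Leave alone
- brayer: loose ink roller: black rubber roller 36 mm across and 70 mm long with a wooden handle, lying flat, some 180 mm long; origin on the table under the middle of the rubber roller. Leave alone
- glue_stick: loose upright white glue stick with green cap, 29 mm across, 93 mm tall, beyond the feed box; origin at centre of its underside. Leave alone
- pen_pot: loose yellow pot full of felt pens, 84 mm across, 145 mm tall with pens; origin at centre of its underside. Leave alone
- sketchbook: loose blue sketchbook lying flat, 152 x 212 x 20 mm; origin at centre of its underside. Leave alone

How it is judged (in metres and radians):
At the end, for the whole second after the job is handed in: The lever's stem stands at the end of the green slot (its axis at gate level within 25.5 mm of the green disc's centre, i.e. about 4 mm or less short of the slot's end, which is 22 mm from it), at rest, and no loose thing has moved more than 30 mm (horizontal distance between stem_at_gate and green_disc below 0.0255 m and velocity of joint shift_fore between -0.05 and 0.05 rad/s and velocity of joint shift_cross between -0.05 and 0.05 rad/s and distance of each of lino_block, ink_jar, brayer, glue_stick, pen_pot, sketchbook from where it was at the start of the episode below 0.03 m); the robot touches nothing.
It fails at once if the lever was run into a slot of another colour (as good as fully, within about 4 mm of its end) (horizontal distance between stem_at_gate and red_disc below 0.026 m or horizontal distance between stem_at_gate and yellow_disc below 0.026 m or horizontal distance between stem_at_gate and blue_disc below 0.026 m).
It fails at once if the lever was gripped or forced (more than 35 N from the fingers) (contact force between the fingers and shift_fore above 35 N).
It fails at once if a loose thing on the table was pushed away or carried (more than 30 mm) (distance of any of lino_block, ink_jar, brayer, glue_stick, pen_pot, sketchbook from where it was at the start of the episode above 0.03 m).
It also fails if it takes over 48 s, if anything falls off the work surface, if the arm or the gripper's body presses on something with over 40 N, if the wrist force passes 120 N, or if a joint passes its speed limit or range.

ROBOT

A 6-joint arm with a two-finger parallel gripper is mounted at the origin on the work surface. World frame = base frame: x ahead of the robot, y to its left, z up, the work surface at z = 0. Lengths are in mm, angles in rad, forces in N, time in s.
With the tool pointing down it reaches from about 325 to 900 mm from the base axis. Payload 3.5 kg.
Tool frame: the origin (TCP) lies on the centre line of the jaws, within the pads' length; the fingertips stand bot.nose_length ahead of it and the grasp point (between the pads) lies 8 mm behind it (bot.nose_length is the distance from the TCP to the fingertips, in mm); z points along the fingers, y is the direction in which the jaws open and shut (so a half turn about z gives the same grasp; the last joint's range is limited). The gripper opens to 85 mm and grips with 20 to 120 N. Pads are 22 mm wide; open, the fingers measure 114 mm over their backs; the gripper's body (76 mm by 85 mm) begins 54 mm behind the grasp point. The pads swing forward as they close: fully open they stand 13 mm farther back than shut.
Start: joints at [1.035, 0.276, -0.026, 1.268, 0, 1.467], TCP at [262.139, 567.366, 202.913] pointing down, gripper open.
Joint ranges: [-3.12, 3.12], [-0.85, 1.88], [-1.08, 1.24], [-1.95, 2.15], [-1.57, 1.53], [-3.14, 3.14]. Speed limits (rad/s): [2.57, 2.57, 3.14, 3.14, 3.14, 3.14].

INTERFACE

Orientations are given as a rotation vector (axis times angle).
In Python, from rig import bot, get_image gives the robot as it stands.
- The arm moves only by the shell command python3 -m inch 'ROWS' [FORCE]. ROWS is JSON, a list of rows, each a list of 3 entries, a list of its own where there are three numbers: the gripper command: -1 is shut, 1 is fully open, values between are in proportion, then the shift along the tool's x, y, z in m, then the turn about the tool's z in degrees. In form: [[claw, [x, y, z], turn], ...]. A call has exactly 8 rows; each row shifts and turns the commanded pose from where the row before left it, along the tool's axes as they then stand; what a row does not reach is not made up. A row lasts 1/10 s, in which the tool goes at most 50 mm and 8.59 degrees, less where a joint would pass 70% of its speed; a pose out of reach is approached as far as the arm can. A call is refused whole if a number of a shift passes 0.05 or a number of a turn 8.59, either way. A call with a gripper value outside its range is refused whole. The fingers move at their own pace and stop on an object; FORCE is the grip in N (left out, the last holds). Time passes only in rows, so rows that do not move let the fingers close, or fill a call up. It gives the time, the measured TCP pose, the force and the opening at its end, in the units of the state.
- bot.read_state(): the state, without advancing time (a new reading comes with each control period).
- get_image(name): name is "side" or "top"; returns a dict with "pixels" (420x560x3 uint8, blue, green, red), "z_map" (420x560 float32, mm along the optical axis (not along the pixel's ray), 0 where there is no reading), "intrinsics" (3x3 intrinsics, pixels), "camera_from_world" (4x4, takes a point from world to camera coordinates). Camera axes: x right, y down, z forward; pixel columns grow to the right and rows downward; lengths in mm; the calibration is good to about 2 mm. A picture is of the moment at which its call begins.
- bot.sign_off(): hands the job in, once; it reports no verdict.
The state is a dict: "clock": time; "joint_positions": joint angles; "joint_vel": joint speeds; "tau": joint torques, N m; "eef_pos": TCP position; "orientation": TCP orientation; "wrist_force": force on the tool from outside, world axes, zero at the start; "ft_torque": the same for the moment, N m; "grip_width": finger opening in mm.
Only numpy, scipy, OpenCV 4.12 (cv2) and the standard library are available. Lean on these libraries where they do the work, as an engineer would, in place of code of your own. Each camera call takes 0.05 s, during which the arm holds its last target.

## Working session

There is one attempt and no reset: what is moved stays moved. The work goes in short steps, Python scripts to look and compute and a shell command to move; the robot and the scene stay as the last step left them, time stands still between calls to the robot, and variables do not carry over. Pictures are saved under pics/ and viewed, and the job is handed in when it is done.

```bash
mkdir -p pics; ls
python3 - <<'E'
from rig import bot,get_image
import cv2
s=bot.read_state()
for k in s: print(k,s[k])
print(bot.nose_length)
for n in("side","top"):
    d=get_image(n); cv2.imwrite(f"pics/{n}0.png",d["pixels"]); print(d["intrinsics"],d["camera_from_world"])
E
```

```text
pics
clock 0.0
joint_positions [ 1.03457994e+00  2.77160396e-01 -2.79128941e-02  1.26797354e+00
 -2.75147297e-05  1.46739849e+00]
joint_vel [ 0.00074337  0.00043733 -0.00036309  0.00029529  0.00149266 -0.00036188]
tau [-6.90879078e-04 -4.45509517e+01  2.95201653e+01  1.63242454e-02
 -1.66701975e-04 -4.03645032e-06]
eef_pos [261.72498829 566.62721409 201.72766344]
orientation [-0.67442874 -3.06764698  0.0033687 ]
wrist_force [ 0.66375607  0.22513431 -0.29695628]
ft_torque [ 0.01057998 -0.01481188 -0.01347628]
grip_width 85.4027197056678
11.0
[[392.00333012   0.         283.21267786]
 [  0.         392.00333012 217.02483872]
 [  0.           0.           1.        ]] [[ 7.06579461e-01 -7.07487822e-01  1.43682359e-02 -3.01570646e+02]
 [-4.52621751e-01 -4.67462118e-01 -7.59350196e-01  4.25493594e+02]
 [ 5.43947622e-01  5.30037876e-01 -6.50523508e-01  8.35354798e+02]
 [ 0.00000000e+00  0.00000000e+00  0.00000000e+00  1.00000000e+00]]
[[390.55115227   0.         279.1249186 ]
 [  0.         390.55115227 209.72374639]
 [  0.           0.           1.        ]] [[-1.68894125e-02 -9.99600414e-01  2.26662663e-02  1.45988752e+02]
 [-9.91245848e-01  1.37707795e-02 -1.31308926e-01  5.74870767e+02]
 [ 1.30944324e-01 -2.46855730e-02 -9.91082341e-01  9.52492713e+02]
 [ 0.00000000e+00  0.00000000e+00  0.00000000e+00  1.00000000e+00]]
```

View pics/side0.png

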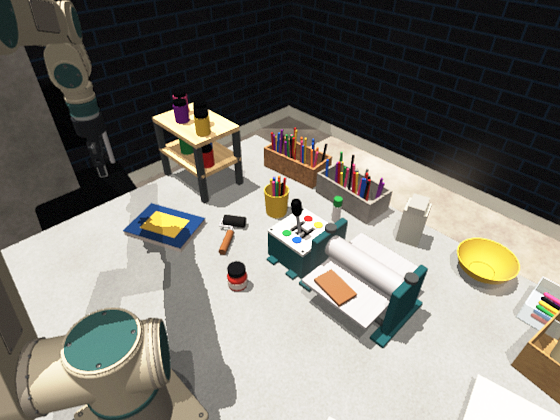

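View pics/top0.png

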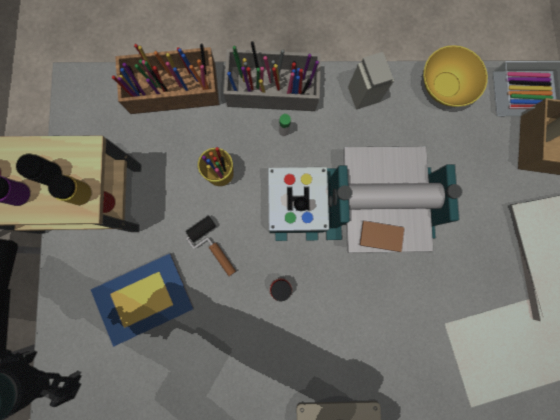

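Top view: the discs are red (290,180), yellow (307,180), green (290,217) and blue (308,217), and the knob is at about (301,203). Green is therefore the near, +y slot. Next I'll measure positions.

```bash
cat > h.py <<'E'
from rig import bot,get_image
import cv2,numpy as np
def ray(d,u,v):
    K=np.array(d["intrinsics"]);T=np.array(d["camera_from_world"]);R=T[:3,:3];c=-R.T@T[:3,3]
    return c,R.T@np.linalg.inv(K)@np.array([u,v,1.])
def plane(d,u,v,z):
    c,r=ray(d,u,v); return c+r*(z-c[2])/r[2]
def tri(o):
    A=np.zeros((3,3));b=np.zeros(3)
    for d,u,v in o:
        c,r=ray(d,u,v);r=r/np.linalg.norm(r);P=np.eye(3)-np.outer(r,r);A+=P;b+=P@c
    return np.linalg.solve(A,b)
def proj(d,p):
    T=np.array(d["camera_from_world"]);q=np.array(d["intrinsics"])@(T[:3,:3]@np.array(p)+T[:3,3]);return q[:2]/q[2]
BOX={"top":(265,165,332,238),"side":(262,195,330,275)}
def masks(d,n):
    x0,y0,x1,y1=BOX[n];h=cv2.cvtColor(d["pixels"],cv2.COLOR_BGR2HSV)
    m={}
    R={"green":(45,80),"yellow":(20,35),"blue":(100,118)}
    for k,(a,b) in R.items(): m[k]=cv2.inRange(h,(a,110,90),(b,255,255))
    m["red"]=cv2.inRange(h,(0,130,90),(6,255,255))|cv2.inRange(h,(172,130,90),(180,255,255))
    for k in m:
        z=np.zeros_like(m[k]);z[y0:y1,x0:x1]=m[k][y0:y1,x0:x1];m[k]=z
    return m
def cen(m):
    n,l,s,c=cv2.connectedComponentsWithStats(m)
    if n<2:return None
    i=1+np.argmax(s[1:,4]);return c[i],s[i]
E
python3 - <<'E'
from h import *
for n in("top","side"):
    d=get_image(n);m=masks(d,n)
    for k in m:
        r=cen(m[k])
        if r is not None: print(n,k,r[0].round(1),r[1],plane(d,*r[0],105).round(1))
    x0,y0,x1,y1=BOX[n]
    cv2.imwrite(f"pics/{n}1.png",cv2.resize(d["pixels"][y0-15:y1+15,x0-30:x1+15],None,fx=6,fy=6,interpolation=cv2.INTER_CUBIC)[:600,:800])
E
```

```text
top green [289.9 217.2] [286 213   9  10  71] [549.9 113.9 105. ]
top yellow [305.8 178.7] [301 174  10  10  80] [641.7  74.1 105. ]
top blue [306.9 217.1] [302 212  11  11  91] [549.5  73.8 105. ]
top red [289.4 179.1] [285 175  10  10  78] [641.1 113.2 105. ]
side green [286.3 232.6] [283 230   8   6  37] [549.4 112.2 105. ]
side yellow [276.  205.5] [265 195  23  23 447] [614.6 221.5 105. ]
side blue [296.5 239.4] [292 237  10   6  48] [549.9  72.2 105. ]
side red [307.5 218.1] [304 216   8   5  36] [640.5 112.5 105. ]
```

View pics/side1.png

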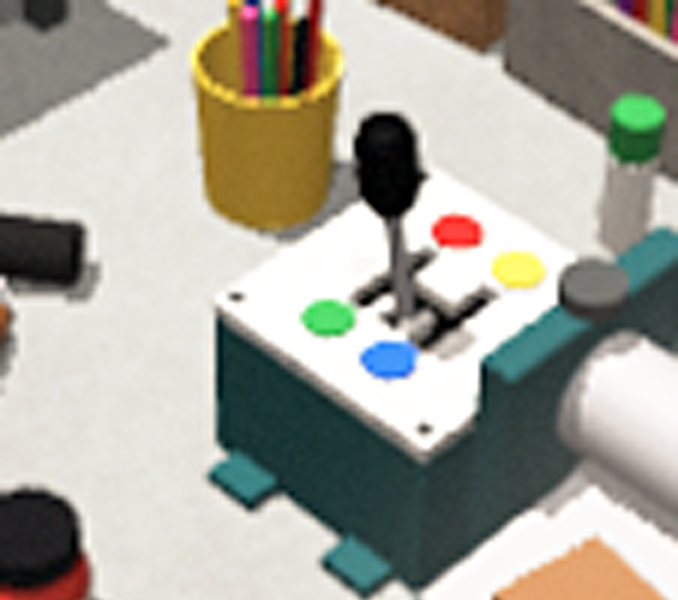

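View pics/top1.png

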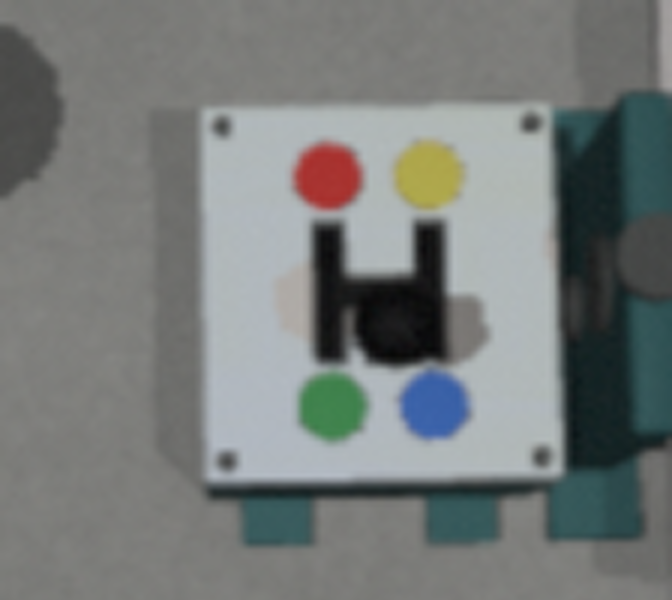

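The gate centre is about (595.4, 93, 102) with almost no yaw. The lever is parked on the near side, with the knob at about (556, 93, 197). The sequence is +x into the channel, +y, then −x into green. First I'll shut the fingers, rise and square up.

```bash
python3 -m inch '[[-1,[0,0,-0.02],-8.25],[-1,[0,0,-0.02],-8.25],[-1,[0,0,-0.02],-8.25],[-1,[0,0,0],0],[-1,[0,0,0],0],[-1,[0,0,0],0],[-1,[0,0,0],0],[-1,[0,0,0],0]]' 20
python3 - <<'E'
from h import *
from scipy.spatial.transform import Rotation as R
s=bot.read_state();print(R.from_rotvec(s["orientation"]).as_matrix().round(3))
# knob: dark blob in both views
o=[]
for n,b in(("top",(288,185,315,216)),("side",(286,195,306,220))):
    d=get_image(n);m=cv2.inRange(cv2.cvtColor(d["pixels"],cv2.COLOR_BGR2GRAY),0,45)
    z=np.zeros_like(m);x0,y0,x1,y1=b;z[y0:y1,x0:x1]=m[y0:y1,x0:x1]
    if n=="side": c,st=cen(z);print(n,c,st)
    else:
        z=cv2.morphologyEx(z,cv2.MORPH_OPEN,np.ones((9,9),np.uint8));c,st=cen(z);print(n,c,st)
    o.append((d,*c))
print(tri(o))
E
```

```text
clock: 1.0
eef_pos: [261.8, 566.8, 261.7]
orientation: [-0.002, -3.141, 0.003]
wrist_force: [-0.0, -0.2, 0.1]
grip_width: 0.1
[[-1.     0.002 -0.001]
 [ 0.002  1.    -0.002]
 [ 0.001 -0.002 -1.   ]]
top [301.07103825 202.7704918 ] [294 197  15  13 183]
side [296.00699301 207.        ] [291 199  12  17 143]
[568.88845785  95.15254043 198.82190997]
```

```bash
python3 -m inch '[[-1,[-0.016,-0.03,0],0],[-1,[-0.016,-0.03,0],0],[-1,[-0.016,-0.03,0],0],[-1,[-0.016,-0.03,0],0],[-1,[-0.016,-0.03,0],0],[-1,[-0.016,-0.03,0],0],[-1,[-0.016,-0.03,0],0],[-1,[-0.016,-0.03,0],0]]'
python3 -m inch '[[-1,[-0.016,-0.03,0],0],[-1,[-0.016,-0.03,0],0],[-1,[-0.016,-0.03,0],0],[-1,[-0.016,-0.03,0],0],[-1,[-0.016,-0.03,0],0],[-1,[-0.016,-0.03,0],0],[-1,[-0.016,-0.03,0],0],[-1,[-0.014,-0.024,0],0]]'
python3 -m inch '[[-1,[0,0,0],0],[-1,[0,0,0],0],[-1,[0,0,0],0],[-1,[0,0,0],0],[-1,[0,0,0],0],[-1,[0,0,0],0],[-1,[0,0,0],0],[-1,[0,0,0],0]]'
python3 - <<'E'
from h import *
for n in("side","top"):
    d=get_image(n);cv2.imwrite(f"pics/{n}2.png",d["pixels"])
E
```

```text
clock: 1.9
eef_pos: [390.4, 326.0, 262.9]
orientation: [0.002, 3.141, 0.0]
wrist_force: [0.3, 0.3, 0.4]
grip_width: -0.1
clock: 2.7
eef_pos: [516.3, 91.5, 262.9]
orientation: [0.003, 3.141, -0.0]
wrist_force: [0.4, 1.2, 0.1]
grip_width: -0.1
clock: 3.5
eef_pos: [515.7, 93.4, 262.9]
orientation: [0.001, 3.142, 0.0]
wrist_force: [-0.4, 0.3, -0.1]
grip_width: 0.2
```

View pics/side2.png

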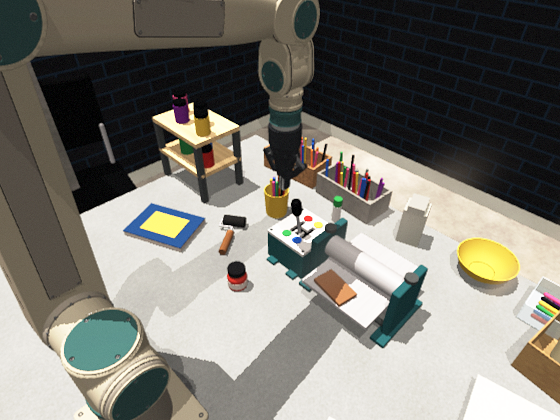

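The shut fingers hang just in front of and above the knob, with tips at about (285,188). Next I'll lower them.

```bash
python3 -m inch '[[-1,[0,0,0.015],0],[-1,[0,0,0.015],0],[-1,[0,0,0.015],0],[-1,[0,0,0.015],0],[-1,[0,0,0.005],0],[-1,[0,0,0],0],[-1,[0,0,0],0],[-1,[0,0,0],0]]'
python3 -m inch '[[-1,[-0.005,0,0],0],[-1,[-0.005,0,0],0],[-1,[-0.005,0,0],0],[-1,[-0.005,0,0],0],[-1,[-0.005,0,0],0],[-1,[-0.004,0,0],0],[-1,[-0.003,0,0],0],[-1,[-0.003,0,0],0]]'
python3 - <<'E'
from h import *
for n in("side","top"):
    d=get_image(n);cv2.imwrite(f"pics/{n}3.png",cv2.resize(d["pixels"][120:270,220:360],None,fx=4,fy=4,interpolation=cv2.INTER_CUBIC))
E
```

```text
clock: 4.4
eef_pos: [516.6, 93.2, 199.0]
orientation: [0.001, 3.14, 0.0]
wrist_force: [0.5, 0.3, -1.0]
grip_width: 0.0
clock: 5.2
eef_pos: [550.9, 93.1, 197.8]
orientation: [-0.001, -3.141, -0.0]
wrist_force: [-0.6, 0.2, 0.1]
grip_width: 0.1
```

View pics/side3.png

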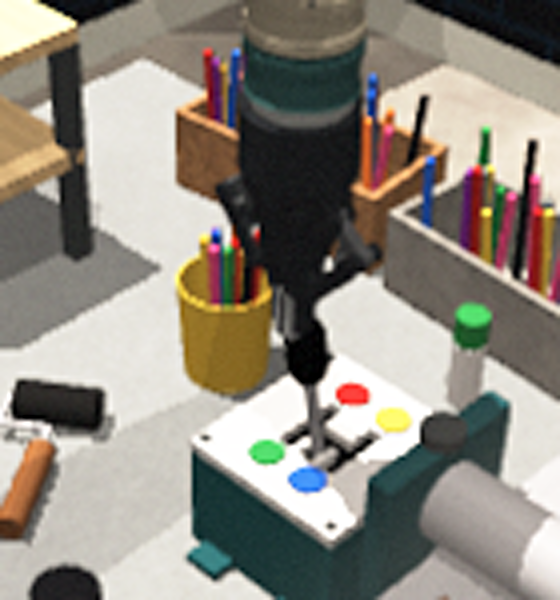

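View pics/top3.png

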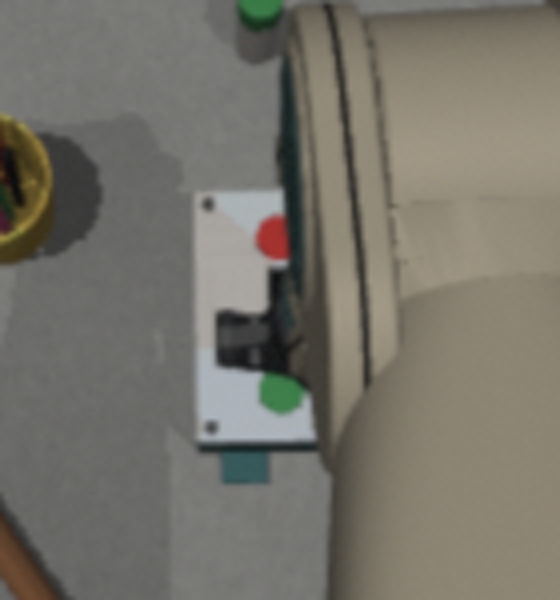

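The fingers touch the back of the knob and the lever is starting to move; the top view is mostly hidden by the arm. I'll keep pushing in small steps and watch the force.

```bash
python3 -m inch '[[-1,[-0.003,0,0],0],[-1,[-0.003,0,0],0],[-1,[-0.003,0,0],0],[-1,[-0.003,0,0],0],[-1,[-0.003,0,0],0],[-1,[0,0,0],0],[-1,[0,0,0],0],[-1,[0,0,0],0]]'
cat >> h.py <<'E'
def knobside(tag):
    d=get_image("side");g=cv2.cvtColor(d["pixels"],cv2.COLOR_BGR2GRAY)
    cv2.imwrite(f"pics/{tag}.png",cv2.resize(d["pixels"][170:270,250:350],None,fx=6,fy=6,interpolation=cv2.INTER_CUBIC))
    return d
E
python3 - <<'E'
from h import *
d=knobside("s4")
# predicted pixel positions: knob centre / stem@gate upright
for p in ([595.4,93,200],[595.4,93,102]): q=proj(d,p);print(q,(q-[250,170])*6)
E
```

```text
clock: 6.1
eef_pos: [565.6, 93.1, 197.9]
orientation: [-0.001, -3.141, 0.0]
wrist_force: [-0.2, 0.6, -0.2]
grip_width: 0.4
[303.64291517 202.72418853] [321.85749102 196.34513116]
[302.0193012  229.06296313] [312.11580719 354.3777788 ]
```

View pics/s4.png

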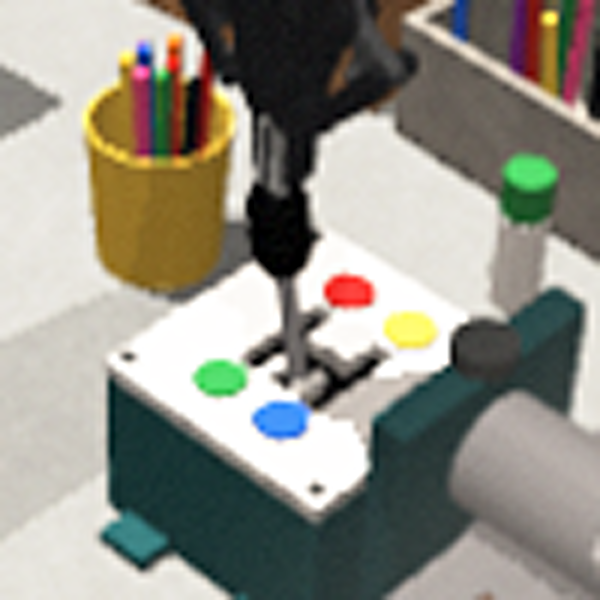

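The knob doesn't seem to have moved, so I'll check with depth where the fingertips and knob really are.

Run:
```python
from h import *
d=get_image("side")
s=bot.read_state();p=s["eef_pos"];print(p)
print("TCP px",proj(d,p),"tip px",proj(d,p-[0,0,11]))
Z=d["z_map"];K=d["intrinsics"];T=d["camera_from_world"];R=T[:3,:3];
def pt(u,v):
    z=Z[v,u];q=np.array([(u-K[0,2])/K[0,0]*z,(v-K[1,2])/K[1,1]*z,z]);return R.T@(q-T[:3,3])
for u in(293,295,297,299,301):
    for v in(192,196,199,202,205,208,211,214,222): print(u,v,pt(u,v).round(0) if Z[v,u]>0 else None, end=" ")
    print()
m=get_image("top")
print("top TCP px",proj(m,p))
```

```text
[565.59270081  93.11935994 197.89236209]
TCP px [296.12235376 208.06705454] tip px [295.9782215  211.18480542]
293 192 [554.  96. 257.] 293 196 [556.  97. 242.] 293 199 [555.  96. 233.] 293 202 [556.  97. 222.] 293 205 [553.  93. 216.] 293 208 [554.  94. 204.] 293 211 [556.  96. 192.] 293 214 [556.  95. 181.] 293 222 [602. 135.  99.] 
295 192 [557.  92. 257.] 295 196 [555.  90. 246.] 295 199 [554.  88. 238.] 295 202 [559.  92. 223.] 295 205 [555.  88. 217.] 295 208 [555.  88. 207.] 295 211 [553.  86. 199.] 295 214 [557.  88. 185.] 295 222 [604. 129. 102.] 
297 192 [553.  82. 265.] 297 196 [558.  85. 247.] 297 199 [559.  86. 237.] 297 202 [560.  86. 226.] 297 205 [561.  86. 215.] 297 208 [559.  84. 208.] 297 211 [557.  82. 199.] 297 214 [558.  82. 188.] 297 222 [573.  94. 143.] 
299 192 [561.  82. 261.] 299 196 [559.  79. 251.] 299 199 [560.  80. 239.] 299 202 [568.  86. 221.] 299 205 [564.  82. 216.] 299 208 [563.  80. 207.] 299 211 [563.  80. 197.] 299 214 [564.  80. 186.] 299 222 [577.  90. 143.] 
301 192 [553.  67. 273.] 301 196 [567.  79. 246.] 301 199 [566.  78. 238.] 301 202 [580.  90. 213.] 301 205 [572.  82. 211.] 301 208 [572.  81. 201.] 301 211 [571.  80. 193.] 301 214 [575.  83. 177.] 301 222 [618. 118. 100.] 
top TCP px [301.68641056 204.78443283]
```

Run:
```python
from h import *
a=cv2.imread("pics/side0.png");b=get_image("side");c=cv2.imread("pics/side2.png")
f=lambda i:cv2.resize(i[185:240,275:320],None,fx=10,fy=10,interpolation=cv2.INTER_NEAREST)[:, :400]
cv2.imwrite("pics/cmp5.png",np.hstack([f(a),f(b["pixels"])]))
Z=b["z_map"]
for v in range(190,236,4): print(v,Z[v,288:308:2].round(0))
```

```text
190 [1300. 1463. 1029. 1017. 1006. 1001.  998.  986.  982.  977.]
194 [1296. 1443. 1035. 1023. 1017. 1015. 1017. 1022. 1443. 1444.]
198 [1316. 1422. 1426. 1033. 1024. 1028. 1027. 1034. 1428. 1424.]
202 [1404. 1403. 1049. 1046. 1038. 1041. 1042. 1406. 1408. 1414.]
206 [1384. 1385. 1049. 1045. 1044. 1044. 1046. 1387. 1392. 1392.]
210 [1370. 1375. 1062. 1056. 1057.    0. 1056. 1070. 1207. 1213.]
214 [1357. 1354. 1200. 1068. 1066. 1064. 1071. 1201. 1192. 1197.]
218 [1182. 1180. 1185. 1183. 1093. 1086. 1179. 1183. 1182. 1177.]
222 [1167. 1164. 1169. 1166. 1168. 1100. 1170. 1179. 1172. 1170.]
226 [1153. 1155. 1154. 1152. 1163. 1116. 1115. 1153. 1157. 1156.]
230 [1136. 1144. 1204. 1203. 1139. 1127. 1127. 1204. 1154.    0.]
234 [1125. 1118. 1126. 1128. 1190. 1139. 1129. 1130. 1139. 1185.]
```

View pics/cmp5.png

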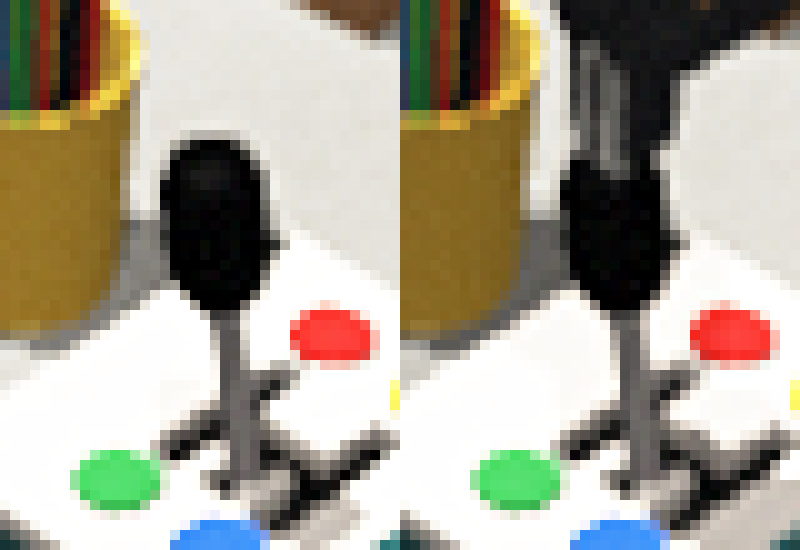

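Run:
```python
from h import *
a=cv2.imread("pics/side2.png");d=get_image("side")
x0,y0=255,120
f=cv2.resize(a[y0:y0+100,x0:x0+100],None,fx=6,fy=6,interpolation=cv2.INTER_NEAREST)
for p,c in(([515.7,93.4,262.9],(0,0,255)),([515.7,93.4,251.9],(0,255,0))):
    q=(proj(d,p)-[x0,y0]+.5)*6;print(proj(d,p));cv2.drawMarker(f,tuple(int(t) for t in q),c,cv2.MARKER_CROSS,20,2)
cv2.imwrite("pics/tip6.png",f)
```

```text
[283.41390438 196.83332848]
[283.35060351 200.24701462]
```

View pics/tip6.png

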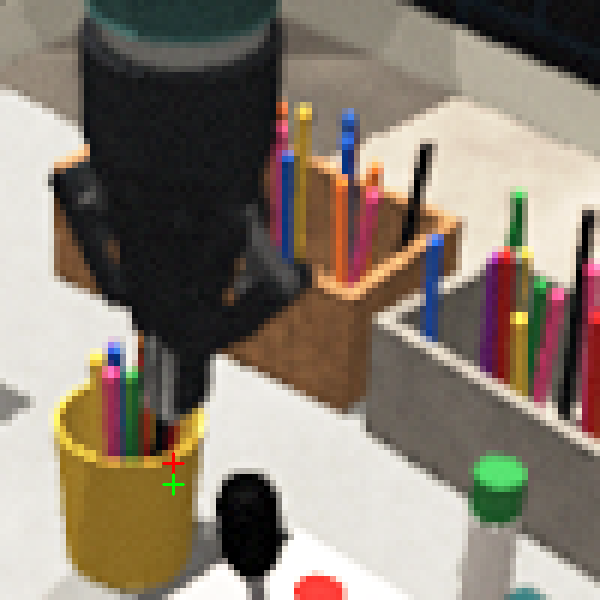

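The fingertips appear about 30 mm higher than the reported TCP and nose length imply. I'll back off and check with depth.

```bash
python3 -m inch '[[-1,[0.01,0,0],0],[-1,[0.01,0,0],0],[-1,[0.01,0,0],0],[-1,[0.01,0,0],0],[-1,[0.01,0,0],0],[-1,[0.01,0,0],0],[-1,[0,0,0],0],[-1,[0,0,0],0]]'
python3 - <<'E'
from h import *
d=get_image("side");p=bot.read_state()["eef_pos"];print(p)
Z=d["z_map"];K=d["intrinsics"];T=d["camera_from_world"]
vv,uu=np.mgrid[0:420,0:560]
q=np.stack([(uu-K[0,2])/K[0,0]*Z,(vv-K[1,2])/K[1,1]*Z,Z],-1)
W=(q-T[:3,3])@T[:3,:3]
m=(Z>0)&(np.abs(W[...,0]-p[0])<25)&(np.abs(W[...,1]-p[1])<25)&(W[...,2]>120)
P=W[m];print(len(P),"lowest z",np.sort(P[:,2])[:10].round(0))
for a in range(180,270,10):
    s=P[(P[:,2]>=a)&(P[:,2]<a+10)]
    if len(s): print(a,len(s),s.min(0).round(0),s.max(0).round(0))
x0,y0=245,160
f=cv2.resize(d["pixels"][y0:y0+100,x0:x0+100],None,fx=6,fy=6,interpolation=cv2.INTER_NEAREST)
for t,c in((0,(0,0,255)),(-11,(0,255,0))):
    cv2.drawMarker(f,tuple(int(t) for t in (proj(d,p+[0,0,t])-[x0,y0]+.5)*6),c,cv2.MARKER_CROSS,20,2)
cv2.imwrite("pics/tip7.png",f)
E
```

```text
clock: 7.15
eef_pos: [505.8, 93.2, 198.1]
orientation: [0.001, 3.141, 0.0]
wrist_force: [-0.2, -0.9, 0.8]
grip_width: 0.3
[506.09249799  93.17931517 198.1012757 ]
555 lowest z [226. 227. 228. 228. 230. 231. 231. 231. 232. 233.]
220 5 [495.  86. 226.] [500.  93. 230.]
230 26 [494.  78. 231.] [513.  98. 240.]
240 33 [493.  78. 240.] [510. 100. 249.]
250 30 [492.  78. 250.] [510. 101. 260.]
260 24 [493.  77. 260.] [500. 115. 270.]
```

View pics/tip7.png

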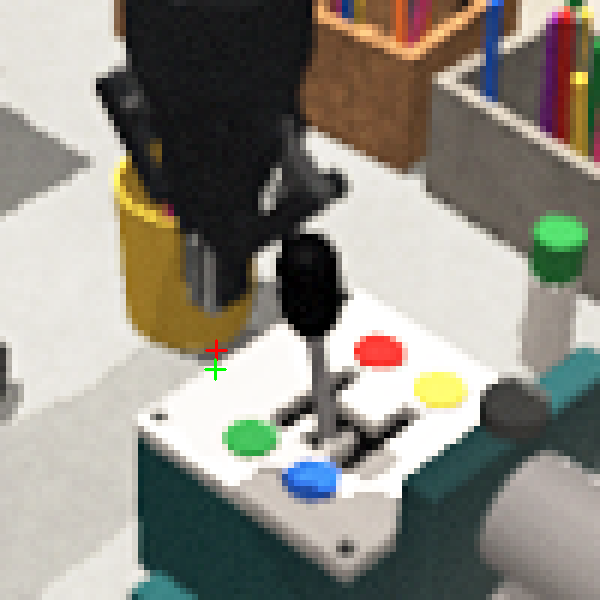

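Depth puts the fingertips at about z = 225 with the TCP reported at 198, so they sit about 27 mm above the reported TCP, not 11 mm below it. Sideways they match. The knob is undisturbed. I'll use the measured offset and go 35 mm lower.

```bash
python3 -m inch '[[-1,[0,0,0.01],0],[-1,[0,0,0.01],0],[-1,[0,0,0.01],0],[-1,[0,0,0.005],0],[-1,[0,0,0],0],[-1,[-0.01,0,0],0],[-1,[-0.01,0,0],0],[-1,[0,0,0],0]]'
python3 -m inch '[[-1,[-0.005,0,0],0],[-1,[-0.004,0,0],0],[-1,[-0.003,0,0],0],[-1,[-0.003,0,0],0],[-1,[-0.003,0,0],0],[-1,[-0.003,0,0],0],[-1,[-0.003,0,0],0],[-1,[0,0,0],0]]'
python3 - <<'E'
from h import *
knobside("s8")
E
```

```text
clock: 8.0
eef_pos: [528.4, 93.1, 163.7]
orientation: [0.002, 3.139, 0.0]
wrist_force: [-1.0, 0.8, -0.9]
grip_width: 0.1
clock: 8.8
eef_pos: [550.1, 93.1, 162.9]
orientation: [0.001, 3.141, 0.0]
wrist_force: [-2.2, -0.3, 0.5]
grip_width: 0.1
```

View pics/s8.png

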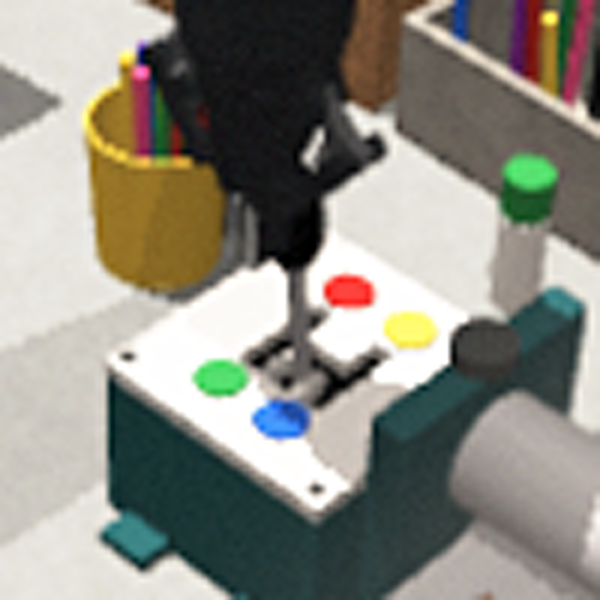

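The lever now follows with 2.2 N at the wrist, and the stem foot is moving up towards the channel. I'll keep pushing.

```bash
python3 -m inch '[[-1,[-0.003,0,0],0],[-1,[-0.003,0,0],0],[-1,[-0.003,0,0],0],[-1,[-0.003,0,0],0],[-1,[-0.003,0,0],0],[-1,[-0.001,0,0],0],[-1,[0,0,0],0],[-1,[0,0,0],0]]'
python3 - <<'E'
from h import *
d=knobside("s9")
E
```

```text
clock: 9.65
eef_pos: [565.9, 93.1, 162.9]
orientation: [0.001, 3.141, -0.0]
wrist_force: [-0.8, -0.0, 0.9]
grip_width: -0.0
```

View pics/s9.png

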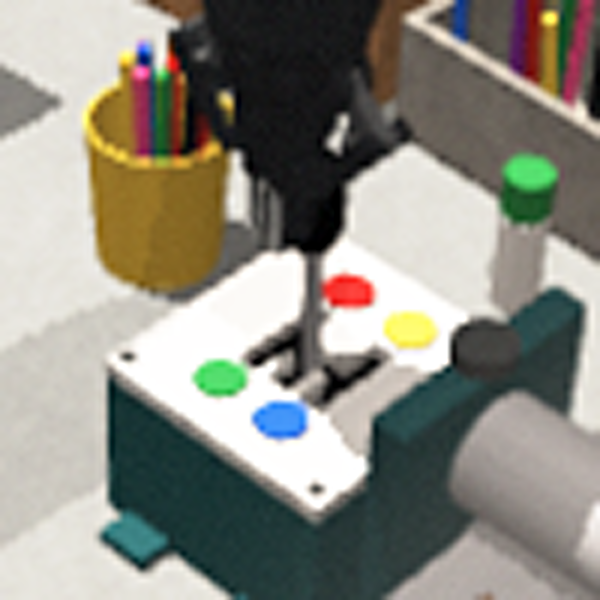

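Nearly upright: the stem foot is at crop (311,368) against a predicted (312,354). A few mm more.

```bash
python3 -m inch '[[-1,[-0.001,0,0],0],[-1,[-0.001,0,0],0],[-1,[-0.001,0,0],0],[-1,[-0.001,0,0],0],[0,[0,0,0],0],[-1,[0,0,0],0],[-1,[0,0,0],0],[-1,[0,0,0],0]]'
python3 - <<'E'
from h import *
d=knobside("s10");print(bot.read_state()["wrist_force"])
E
```

```text
clock: 10.5
eef_pos: [569.7, 93.2, 162.8]
orientation: [-0.001, -3.141, -0.0]
wrist_force: [-1.0, 0.3, -0.1]
grip_width: -0.2
[-1.31183273  0.83842463 -0.2346031 ]
```

View pics/s10.png

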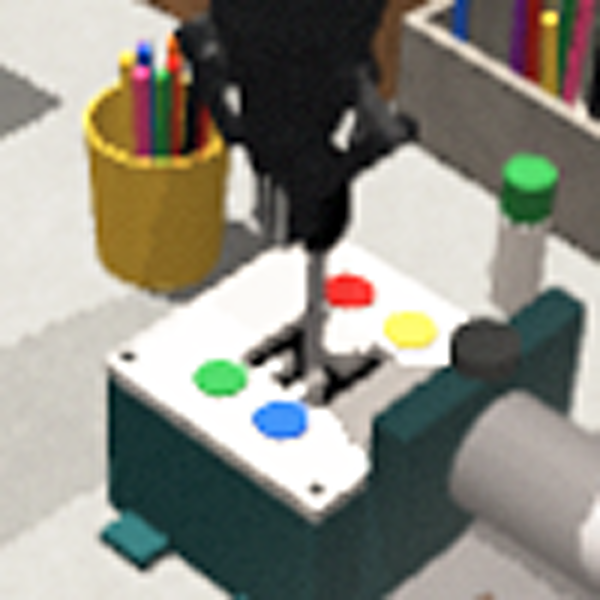

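The lever is upright in the channel. Now I'll move round to its −y side: back off, sideways, forward.

```bash
python3 -m inch '[[-1,[0.01,0,0],0],[-1,[0.01,0,0],0],[-1,[0,-0.015,0],0],[-1,[0,-0.015,0],0],[-1,[0,-0.015,0],0],[-1,[0,0,0],0],[-1,[0,0,0],0],[-1,[0,0,0],0]]'
python3 -m inch '[[-1,[-0.01,0,0],0],[-1,[-0.01,0,0],0],[-1,[-0.01,0,0],0],[-1,[-0.01,0,0],0],[-1,[-0.005,0,0],0],[-1,[0,0,0],0],[-1,[0,0,0],0],[-1,[0,0,0],0]]'
python3 - <<'E'
from h import *
d=knobside("s11");print(bot.read_state()["wrist_force"])
d=get_image("top");cv2.imwrite("pics/t11.png",cv2.resize(d["pixels"][140:260,230:350],None,fx=5,fy=5,interpolation=cv2.INTER_CUBIC))
E
```

```text
clock: 11.35
eef_pos: [549.9, 48.0, 162.9]
orientation: [0.002, 3.142, 0.0]
wrist_force: [-0.6, -0.6, 0.9]
grip_width: 0.1
clock: 12.15
eef_pos: [594.3, 48.1, 162.8]
orientation: [-0.001, -3.141, -0.0]
wrist_force: [-0.0, 0.8, -0.8]
grip_width: 0.3
[-0.73807419 -0.49086345  0.70901683]
```

View pics/s11.png

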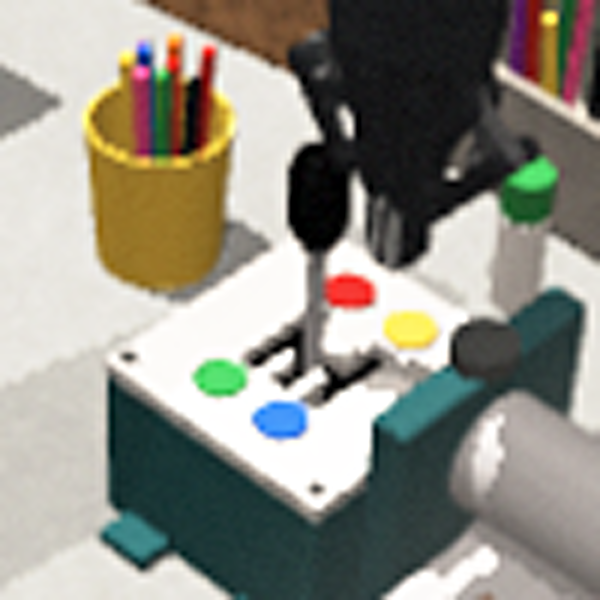

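View pics/t11.png

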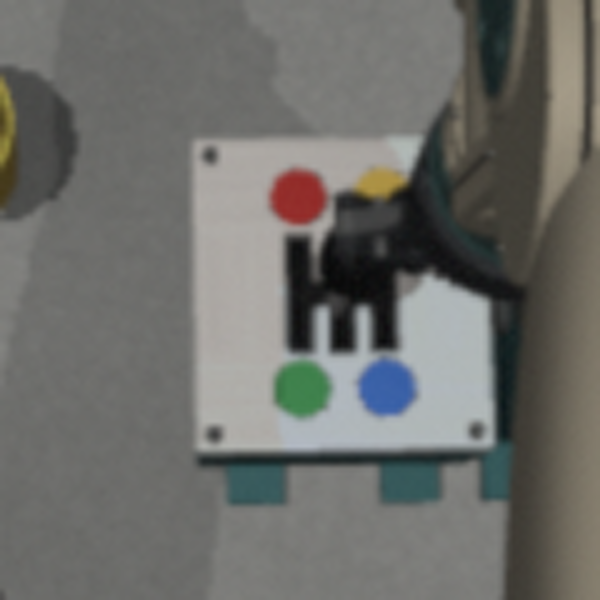

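The lever stands alone at about upright in the channel: knob at crop (319,197) against an upright prediction of (322,196), with the fingers to its −y side. Now push +y.

```bash
python3 -m inch '[[-1,[0,0.005,0],0],[-1,[0,0.005,0],0],[-1,[0,0.004,0],0],[-1,[0,0.004,0],0],[-1,[0,0.004,0],0],[-1,[0,0.004,0],0],[-1,[0,0.004,0],0],[-1,[0,0,0],0]]'
python3 -m inch '[[-1,[0,0.004,0],0],[-1,[0,0.004,0],0],[-1,[0,0.004,0],0],[-1,[0,0.004,0],0],[-1,[0,0.004,0],0],[-1,[0,0.003,0],0],[-1,[0,0,0],0],[-1,[0,0,0],0]]'
python3 - <<'E'
from h import *
d=knobside("s12");print(bot.read_state()["wrist_force"])
G=np.array([595.4,93,20.])
for y in(18,20,22):
  a=np.arctan(y/80); print(y,[((proj(d,G+np.array([0,np.sin(a),np.cos(a)])*L)-[250,170]+.5)*6).round(0) for L in(82,150,180)])
E
```

```text
clock: 13.05
eef_pos: [594.8, 78.7, 163.0]
orientation: [0.0, 3.141, 0.001]
wrist_force: [0.2, 0.7, 0.6]
grip_width: -0.1
clock: 13.85
eef_pos: [594.8, 101.5, 163.0]
orientation: [0.001, 3.142, 0.001]
wrist_force: [0.3, -0.4, 0.1]
grip_width: -0.1
[-0.25952312  0.20505038  0.22070116]
18 [array([288., 343.]), array([271., 224.]), array([262., 169.])]
20 [array([285., 341.]), array([265., 222.]), array([256., 167.])]
22 [array([282., 340.]), array([260., 220.]), array([250., 165.])]
```

View pics/s12.png

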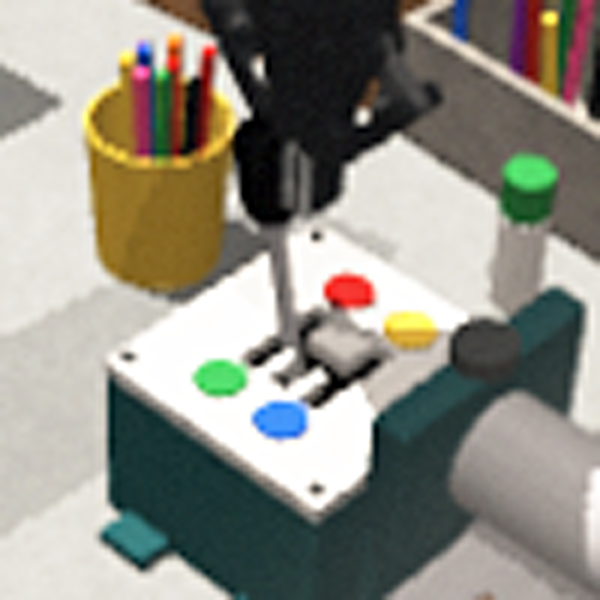

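The stem runs from crop (272,225) to (288,350), about 18 mm off-centre at gate level, so it's nearly at the channel end. A few mm more, gently.

```bash
python3 -m inch '[[-1,[0,0.001,0],0],[-1,[0,0.001,0],0],[-1,[0,0.001,0],0],[-1,[0,0.001,0],0],[-1,[0,0.001,0],0],[-1,[0,0,0],0],[-1,[0,0,0],0],[-1,[0,0,0],0]]'
python3 - <<'E'
from h import *
d=knobside("s13");print(bot.read_state()["wrist_force"],bot.read_state()["eef_pos"])
E
```

```text
clock: 14.7
eef_pos: [594.7, 106.2, 162.9]
orientation: [-0.001, -3.142, -0.0]
wrist_force: [-0.3, -0.7, -0.8]
grip_width: 0.1
[-0.24120237 -0.11260143 -0.21813026] [594.76024936 106.20458445 162.97992141]
```

View pics/s13.png

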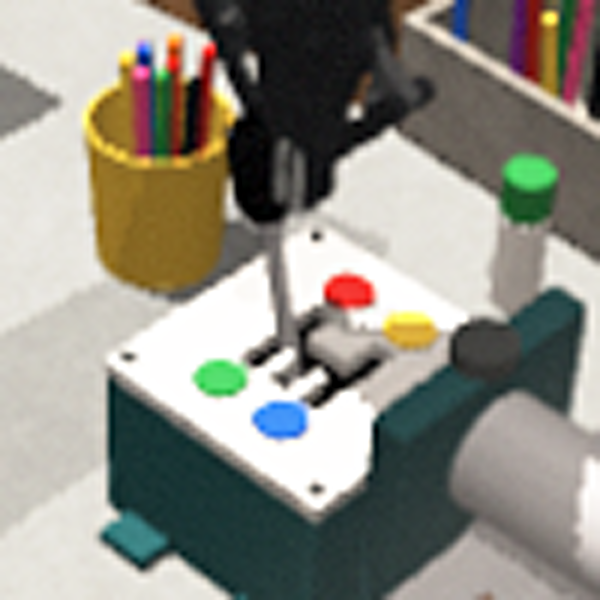

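The stem is now about 19–20 mm off-centre, in line with the slot. I'll add 1.5 mm, then go round to the far (+x) side over the top, clear of the knob.

```bash
python3 -m inch '[[-1,[0,0.001,0],0],[-1,[0,0.0005,0],0],[-1,[0,0,0],0],[-1,[0,0,0],0],[-1,[0,-0.01,0],0],[-1,[0,-0.01,0],0],[-1,[0,-0.01,0],0],[-1,[0,0,0],0]]'
python3 -m inch '[[-1,[0,0,-0.02],0],[-1,[0,0,-0.02],0],[-1,[0,0,-0.02],0],[-1,[0,0,0],0],[-1,[0,0,0],0],[-1,[-0.02,0.01,0],0],[-1,[-0.02,0.02,0],0],[-1,[-0.01,0,0],0]]'
python3 - <<'E'
from h import *
d=knobside("s14");print(bot.read_state()["wrist_force"],bot.read_state()["eef_pos"])
E
```

```text
clock: 15.55
eef_pos: [594.8, 76.0, 163.0]
orientation: [0.004, 3.142, -0.0]
wrist_force: [-0.8, -0.4, 0.1]
grip_width: -0.3
clock: 16.35
eef_pos: [644.9, 109.1, 220.7]
orientation: [0.001, -3.139, -0.001]
wrist_force: [-0.4, -1.2, -0.2]
grip_width: 0.0
[ 2.34552429 -0.51974856 -0.79396612] [646.07720015 108.03196434 220.66854719]
```

View pics/s14.png

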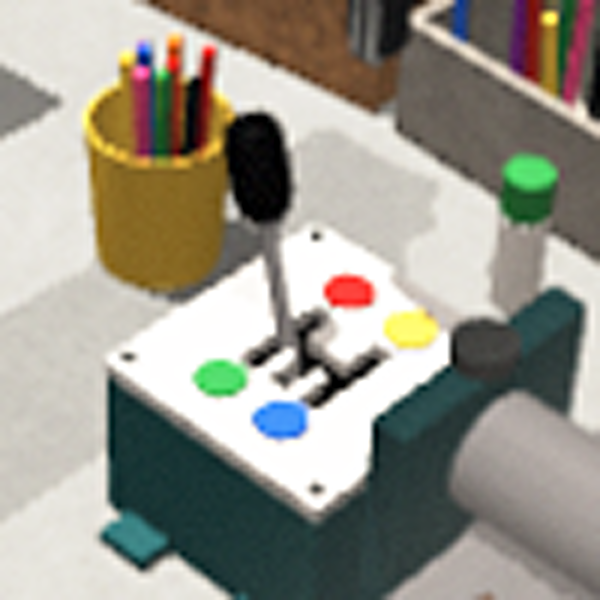

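The lever stands alone at the +y end of the channel: knob at crop (259,168), predicted (256,167), in line with the green slot. I'll come down on its far side.

```bash
python3 -m inch '[[-1,[0,0.015,0],0],[-1,[0,0.014,0],0],[-1,[0,0,0.015],0],[-1,[0,0,0.015],0],[-1,[0,0,0.015],0],[-1,[0,0,0.015],0],[-1,[0,0,0.003],0],[-1,[0,0,0],0]]'
python3 -m inch '[[-1,[0.006,0,0],0],[-1,[0.006,0,0],0],[-1,[0.005,0,0],0],[-1,[0.004,0,0],0],[-1,[0.004,0,0],0],[-1,[0.004,0,0],0],[-1,[0.004,0,0],0],[-1,[0,0,0],0]]'
python3 - <<'E'
from h import *
d=knobside("s15");print(bot.read_state()["wrist_force"],bot.read_state()["eef_pos"])
E
```

```text
clock: 17.2
eef_pos: [643.8, 136.1, 158.4]
orientation: [-0.002, -3.139, 0.001]
wrist_force: [0.3, -0.4, -0.1]
grip_width: -0.1
clock: 18.0
eef_pos: [611.7, 136.6, 160.3]
orientation: [0.001, 3.141, 0.0]
wrist_force: [0.4, 0.0, 1.0]
grip_width: -0.2
[ 0.54869843  0.20916349 -0.13571214] [611.81468863 136.62223748 160.2037804 ]
```

View pics/s15.png

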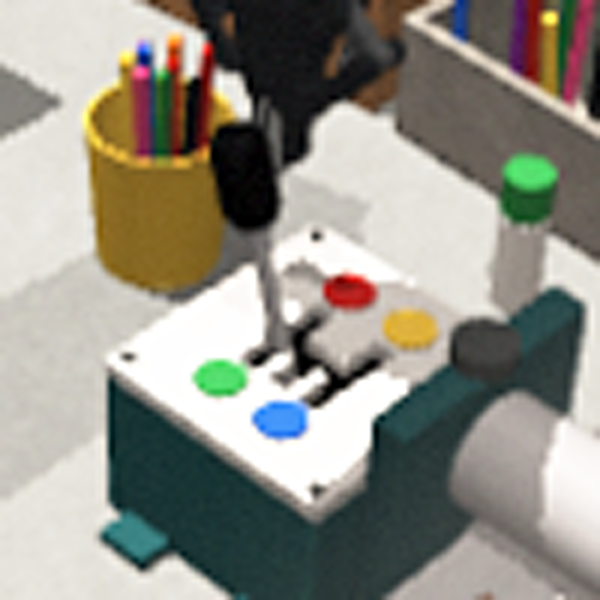

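The lever has entered the green slot, with its stem foot at crop (275,345). I'll keep pushing −x.

```bash
python3 -m inch '[[-1,[0.004,0,0],0],[-1,[0.004,0,0],0],[-1,[0.004,0,0],0],[-1,[0.004,0,0],0],[-1,[0.004,0,0],0],[-1,[0.004,0,0],0],[-1,[0.004,0,0],0],[-1,[0,0,0],0]]'
python3 - <<'E'
from h import *
d=knobside("s16");print(bot.read_state()["wrist_force"],bot.read_state()["eef_pos"])
E
```

```text
clock: 18.85
eef_pos: [582.0, 136.2, 159.6]
orientation: [-0.001, -3.139, 0.001]
wrist_force: [0.5, 0.4, -0.3]
grip_width: -0.1
[ 0.11988505 -0.5893881  -0.25723729] [582.17634402 136.20803648 159.55972841]
```

View pics/s16.png

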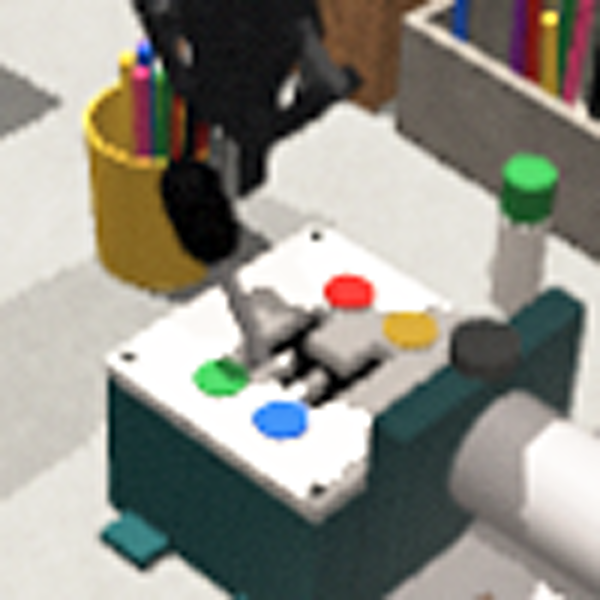

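Well into the green slot. Now finer steps towards the end stop.

```bash
python3 -m inch '[[-1,[0.002,0,0],0],[-1,[0.002,0,0],0],[-1,[0.002,0,0],0],[-1,[0.001,0,0],0],[-1,[0.001,0,0],0],[-1,[0.001,0,0],0],[-1,[0,0,0],0],[-1,[0,0,0],0]]'
python3 - <<'E'
from h import *
d=knobside("s17");print(bot.read_state()["wrist_force"],bot.read_state()["eef_pos"])
G=np.array([595.4,93,20.])
for x in(-18,-20,-22,-24):
  v=np.array([x,20,80.]);v/=80; print(x,[((proj(d,G+v*L)-[250,170]+.5)*6).round(0) for L in(82,125,165)])
E
```

```text
clock: 19.7
eef_pos: [574.6, 136.6, 159.9]
orientation: [-0.001, -3.141, 0.0]
wrist_force: [1.2, -0.7, -0.8]
grip_width: 0.1
[ 1.00854894 -0.39620246 -0.44940564] [574.63615598 136.57894777 159.89842084]
-18 [array([258., 355.]), array([231., 286.]), array([204., 219.])]
-20 [array([255., 357.]), array([226., 289.]), array([197., 223.])]
-22 [array([252., 359.]), array([221., 292.]), array([191., 227.])]
-24 [array([250., 361.]), array([217., 295.]), array([185., 231.])]
```

View pics/s17.png

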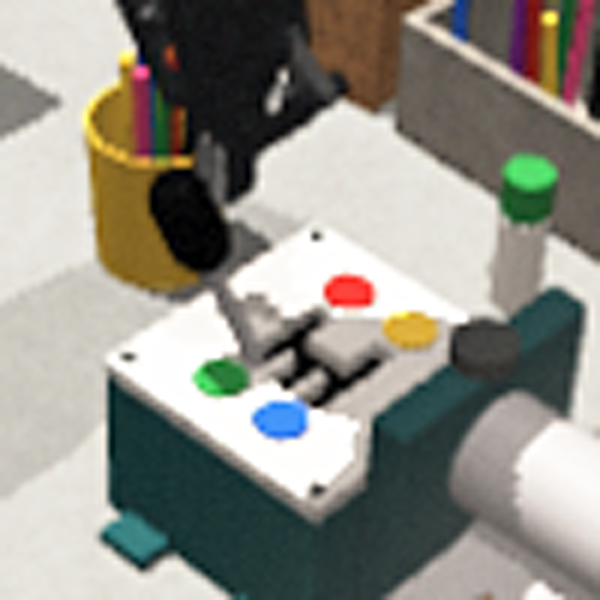

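The knob is at crop (190,219), so the stem is about 21–22 mm of 24. I'll continue in 1 mm steps until the force rises.

```bash
python3 -m inch '[[-1,[0.001,0,0],0],[-1,[0.001,0,0],0],[-1,[0.001,0,0],0],[-1,[0,0,0],0],[-1,[0,0,0],0],[-1,[0,0,0],0],[-1,[0,0,0],0],[-1,[0,0,0],0]]'
python3 -m inch '[[-1,[0.001,0,0],0],[-1,[0.001,0,0],0],[-1,[0,0,0],0],[-1,[0,0,0],0],[-1,[0,0,0],0],[-1,[0,0,0],0],[-1,[0,0,0],0],[-1,[0,0,0],0]]'
python3 - <<'E'
from h import *
d=knobside("s18");print(bot.read_state()["wrist_force"],bot.read_state()["eef_pos"])
E
```

```text
clock: 20.55
eef_pos: [572.0, 136.6, 160.0]
orientation: [0.001, 3.141, 0.0]
wrist_force: [2.8, 0.0, -1.4]
grip_width: -0.4
clock: 21.35
eef_pos: [571.3, 136.7, 160.3]
orientation: [0.001, 3.139, 0.0]
wrist_force: [5.5, -0.5, -2.5]
grip_width: -0.1
[ 7.2465987  -0.38374167 -2.18345173] [571.21669123 136.65444899 160.22547854]
```

View pics/s18.png

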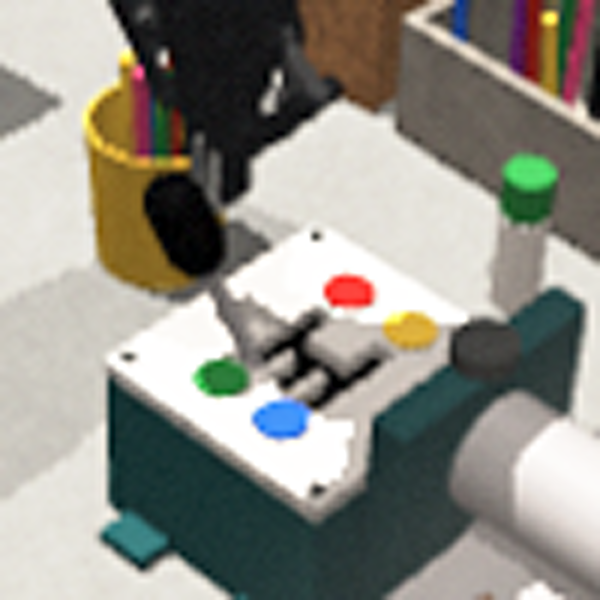

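The lever is at the hard stop: the TCP stalls and the force has risen to about 7 N. I'll back off, rise and check.

```bash
python3 -m inch '[[-1,[-0.005,0,0],0],[-1,[-0.01,0,0],0],[-1,[-0.015,0,0],0],[-1,[-0.015,0,0],0],[-1,[0,0,-0.02],0],[-1,[0,0,-0.02],0],[-1,[0,0,-0.02],0],[-1,[0,0,-0.02],0]]'
python3 -m inch '[[-1,[-0.02,-0.02,0],0],[-1,[-0.02,-0.02,0],0],[-1,[-0.01,-0.03,0],0],[-1,[0,-0.03,0],0],[-1,[0,-0.03,0],0],[-1,[0,-0.03,0],0],[-1,[0,0,0],0],[-1,[0,0,0],0]]'
python3 - <<'E'
from h import *
d=knobside("s19");print(bot.read_state()["wrist_force"],bot.read_state()["eef_pos"])
t=get_image("top");cv2.imwrite("pics/t19.png",cv2.resize(t["pixels"][140:260,230:350],None,fx=5,fy=5,interpolation=cv2.INTER_CUBIC))
cv2.imwrite("pics/full19.png",np.hstack([cv2.resize(t["pixels"],(400,300)),cv2.resize(d["pixels"],(400,300))]))
G=np.array([595.4,93,20.])
for x in(-18,-20,-22,-24):
  v=np.array([x,20,80.]);v/=np.linalg.norm(v); print(x,[((proj(d,G+v*L)-[250,170]+.5)*6).round(0) for L in(84,125,180)],((proj(t,G+v*180)-[230,140]+.5)*5).round(0))
E
```

```text
clock: 22.2
eef_pos: [614.1, 136.6, 240.0]
orientation: [-0.001, -3.139, -0.0]
wrist_force: [0.1, -0.2, 0.9]
grip_width: 0.2
clock: 23.0
eef_pos: [664.2, -23.8, 239.4]
orientation: [-0.003, -3.14, -0.002]
wrist_force: [0.6, 0.5, 0.4]
grip_width: 0.3
[-0.54843244  0.02372484  0.64411242] [664.25001161 -23.05584446 239.43963831]
-18 [array([260., 358.]), array([235., 297.]), array([200., 210.])] [261. 350.]
-20 [array([257., 361.]), array([231., 301.]), array([194., 215.])] [261. 360.]
-22 [array([255., 364.]), array([227., 305.]), array([188., 221.])] [262. 369.]
-24 [array([252., 366.]), array([223., 309.]), array([182., 227.])] [263. 379.]
```

View pics/s19.png

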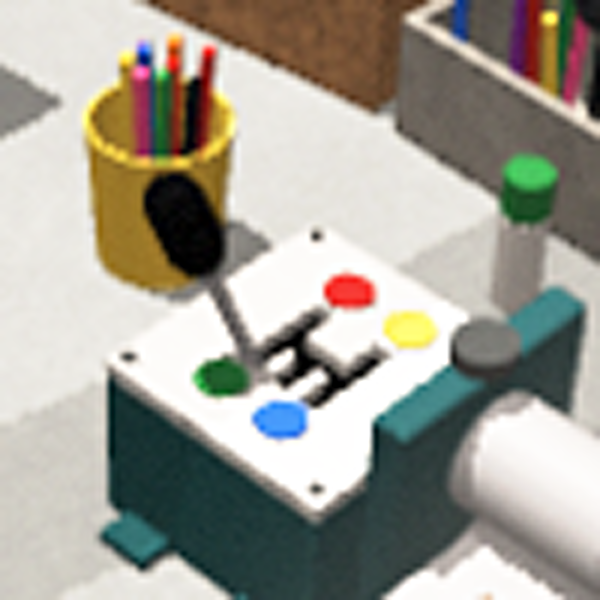

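View pics/t19.png

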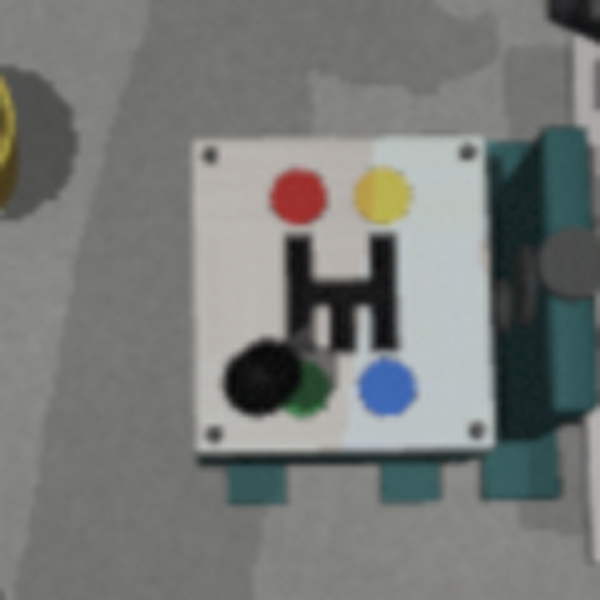

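View pics/full19.png

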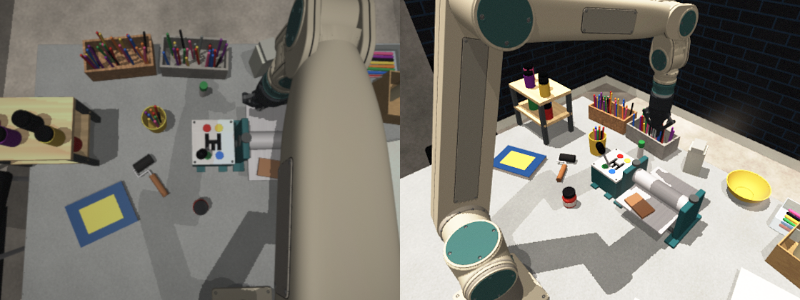

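The knob is at (262,378) in the top crop and (184,225) in the side crop. The predictions for a lever fully home (24 mm) are (263,379) and (182,227). The loose items look unmoved and the robot is clear, so I'll hand in.

```bash
python3 -c "
from rig import bot
s=bot.read_state();print(s['clock'],s['joint_vel'].round(3) if hasattr(s['joint_vel'],'round') else s['joint_vel']);print(bot.sign_off())"
```

```text
23.1 [ 0.013 -0.004 -0.001 -0.004 -0.002 -0.003]
the job is handed in; nothing more can be done
None
```

The lever is home at the end of the green slot (the near, +y one) and released, and the job was handed in at 23.1 s. No verdict was reported. I pushed it with the shut fingers: +x out of parking, +y along the channel, then −x until it met the end stop. Wrist force was about 7 N at the stop.

**Final checks:** in both views the knob is within about 3 enlarged-picture pixels (0.5 camera pixel) of where a fully home lever should appear. The gripper stood clear, and the loose items looked unmoved by eye; I did not measure them.

**What disagreed or went wrong:**
- **Fingertip height:** depth showed the shut fingertips about 27 mm above the reported TCP, where `bot.nose_length` puts them 11 mm below it. My first push therefore passed over the knob, with no visible change to it. I used the measured height from then on.
- **Gripper slip:** one row had a mistyped gripper value, 0 instead of −1. The fingers opened slightly for 0.1 s beside the knob, with no effect I could see.

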